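# Set the board holder's gap with its thumbwheel

### The arm

A 7-joint arm with a two-finger parallel gripper is mounted at the origin on a cart in front of the work surface, level with it; the furniture and walls round the work are solid. World frame = base frame: x ahead of the robot, y to its left, z up, the work surface at z = 0. Lengths are in mm, angles in rad, forces in N, time in s.
With the tool pointing down it reaches from about 400 to 875 mm from the base axis. Payload 19.3 kg.
Tool frame: the origin (TCP) lies at the very end of the fingers, on their centre line; the grasp point (between the pads) lies behind it (manip.grasp_offset is the z of the grasp point in the tool frame, in mm); z points along the fingers, y is the line along which they close (so a half turn about z gives the same grasp; the last joint's range is limited). The gripper opens to 85 mm and grips with 20 to 120 N. Pads are 22 mm wide; open, the fingers measure 114 mm over their backs; the gripper's body (76 mm by 85 mm) begins 54 mm behind the grasp point. The pads swing forward as they close: fully open they stand 13 mm farther back than shut.
Start: joints at [-1.217, 0.521, -0.036, 1.599, 0.021, 1.021, -0.113], TCP at [257.034, 569.691, 231.291] pointing down, gripper open.
Joint ranges: [-2.91, 2.91], [-0.3, 2.13], [-1.5, 1.42], [0.17, 2.43], [-1.26, 4.41], [0.16, 1.93], [-2.52, 2.52]. Speed limits (rad/s): [1.89, 1.89, 2.39, 2.39, 3.01, 3.01, 3.01].

### API

Orientations are given as a rotation vector (axis times angle).
In Python, from station import sensors, vision, manip, finder gives the robot as it stands.
- The arm moves only by the tool drive_tool, never from a script. Its arguments are lists of equal length, an entry for each row: "slide": the shift along the world's x, y, z in cm, a list of three; "spin": the turn about the world's z in degrees; "claw": the closure, from 0 (fully open) to 1 (shut). In form: {"slide": [[dx, dy, dz], ...], "spin": [spin, ...], "claw": [claw, ...]}. A call has exactly 8 rows; each row is the pose to reach, as a shift and turn from the pose commanded when the call began; what a row does not reach only later rows make up. A row lasts 1/10 s, in which the tool goes at most 50 mm and 8.59 degrees, less where a joint would pass 70% of its speed; a pose out of reach is approached as far as the arm can. A call with a gripper value outside its range is refused whole. The fingers move at their own pace and stop on an object; "force" is the grip in N (left out, the last holds). Time passes only in rows, so rows that repeat a pose let the fingers close, or fill a call up. It gives the time, the measured TCP pose, the force, the opening and the grip force at its end, in the units of the state.
- sensors.get_obs(): the state, without advancing time (a new reading comes with each control period).
- vision.grab_frame(name): name is "scene" or "top"; returns (picture, depth): 420x560x3 uint8, red, green, blue; 420x560 float32, mm along the optical axis (not along the pixel's ray), 0 where there is no reading.
- vision.camera_info(name): a dict with "fx", "fy", "cx", "cy" (pixels), "dist_coeffs" ([k1, k2, p1, p2, k3] as OpenCV has them; the pictures are not rectified), "xyz" and "rotation" of the camera in the world. Camera axes: x right, y down, z forward; pixel columns grow to the right and rows downward; lengths in mm; the calibration is good to about 2 mm. A picture is of the moment at which its call begins. camera_info takes no time and is no camera call.
- manip.job_done(): hands the job in; it is judged then, once.
Trained networks look in the newest picture that a camera, given by its name, has taken for a name from the list of things; names that differ only in an ending like _2 or _b are one class to them, and where a whole thing is asked for, a point or a joint stands for the part that bears it (a point fixed in the world has none). Each returns a list of dicts, best first, with "conf" (0 to 1); they miss things now and then, are a little off and sometimes report something else, mostly with a low value. They report only what shows in the picture. A call takes as long as a camera call.
- finder.look_for(camera, target): "location" ([column, row] in pixels, amid what is visible of it).
- finder.regions_of(camera, target): "region" (420x560 bool, what is visible of it) and "location" ([column, row] in pixels, amid what is visible of it).
The state is a dict: "clock": time; "joints": joint angles; "dq": joint speeds; "joint_efforts": joint torques, N m; "position": TCP position; "orientation": TCP orientation; "force": force on the tool from outside, world axes, zero at the start; "wrist_torque": the same for the moment, N m; "finger_gap": finger opening in mm; "gripper_force": force on a finger pad.
Only numpy, scipy, OpenCV 4.12 (cv2) and the standard library are available. Lean on these libraries where they do the work, as an engineer would, in place of code of your own. Each camera call takes 0.05 s, during which the arm holds its last target. There are 200 camera calls.

### The job

Get the circuit-board holder ready for the next board: with a fingertip, press lightly on top of its knurled thumbwheel and roll it until the moving jaw has closed in far enough that its pointer lines up with the gauge mark. Work the wheel only: do not push the jaw or the gauge tab directly, do not grip, lift or shove the holder, leave the things around it where they stand, and take the hand away at the end.

Things in the scene. Friction and masses are not known exactly. Their poses are not given: they have to be found in the camera images.
- board_holder: Dark foot plate 244 x 96 x 8 mm of a circuit-board holder (2.5 kg in all), loose on the bench. Origin on its underside below the wheel's axle; x along the plate from the wheel to the jaws (plate x = -50 to 195 mm), y across (gauge on the +y edge), z up. On it a grey sprung deck, top 28 mm above the bench, carries wheel, jaws and gauge. Fixed jaw 70 mm high at the far end, its face at x = 164 mm.
- wheel_top (a point): Highest point of the wheel's rim, 104 mm above the bench at rest; axes as the holder's (x = the way to roll the top of the wheel to close the gap, y along the axle). Under a fingertip the deck with the wheel gives straight down by up to 7 mm (about 2 N to start, then 0.7 N a mm), then it is hard. Aluminium cheeks 82 mm high flank the wheel (outer faces y = +-22, x = -30 to 30 mm).
- thumbwheel: Dark steel knurled wheel, 60 mm diameter, 20 mm wide; origin at its centre, 74 mm above the bench, y along its level axle. Pressing on top with 3 to 6 N and stroking along the holder's x rolls it by friction (1.2 N at the rim). It stays as left and rolls both ways. Its top rolled towards the jaws moves the jaw the same way, 1 mm per 6 mm of rim (5 mm per rad).
- jaw_carriage: The moving aluminium jaw, 24 x 56 mm, its top 72 mm above the bench, on two rods, driven by the wheel. Origin 16 mm above the bench, in the plane of its gripping face; axes as the holder's. It moves along x, towards the fixed jaw as the gap closes, with 32 mm of travel.
- pointer_tip (a point): Tip of the 4 mm wide dark steel pointer that sticks out of the moving jaw over the ruled gauge rail, 43 mm above the bench; axes as the holder's.
- gauge_tab: Small black tab, 14 x 10 mm, on the outer side of the gauge rail, at a place along x that differs from start to start; it keeps its place unless pushed.
- gauge_mark (a point): The end, next to the pointer, of the 4 mm wide raised aluminium line on the gauge tab: the gauge mark; axes as the holder's. At the start it lies 8 to 22 mm further along the holder's x than the pointer. Lined up: same x along the holder (in y they stay 2 mm apart).
- relay_box: Bystander: small cream box 36 x 52 x 22 mm; origin at the centre of its underside.
- battery_9v: Bystander: black block battery 51 x 27 x 18 mm; origin at the centre of its underside.
- valve_box: Bystander: tall pale box 40 x 40 x 75 mm; origin at the centre of its underside.

How it is judged (in metres and radians):
At the end, for the whole second after the job is handed in: The pointer is within 2 mm of the gauge mark along the holder, the wheel and jaw are at rest, and the holder and the three things beside it are within 20 mm of where they stood, upright (x of pointer_tip in the frame of gauge_mark between -0.002 and 0.002 m and linear speed of jaw_carriage below 0.003 m/s and angular speed of thumbwheel below 0.2 rad/s and distance of each of board_holder, relay_box, battery_9v, valve_box from where it was at the start of the episode below 0.02 m and angle between each of relay_box, battery_9v, valve_box's own z axis and vertical below 0.2 rad); the robot touches nothing.
It fails at once if the robot touches the moving jaw, its pointer or the gauge tab (contact force between any of the fingers, the arm and jaw_carriage above 0.5 N or contact force between any of the fingers, the arm and gauge_tab above 0.5 N).
It fails at once if the wheel is pressed hard (over 25 N) (contact force between the fingers and thumbwheel above 25 N).
It fails at once if the holder is lifted or tipped (height (world z) of board_holder above 0.008 m or angle between board_holder's own z axis and vertical above 0.1 rad).
It fails at once if the holder is shoved more than 20 mm (distance of board_holder from where it was at the start of the episode above 0.02 m).
It fails at once if the small box, the battery or the tall box is lifted or moved more than 20 mm (distance of any of relay_box, battery_9v, valve_box from where it was at the start of the episode above 0.02 m or height (world z) of any of relay_box, battery_9v, valve_box above 0.015 m).
It also fails if it takes over 64 s, if anything falls off the work surface, if the arm or the gripper's body presses on something with over 40 N, if the wrist force passes 120 N, or if a joint passes its speed limit or range.

## Working session

There is one attempt and no reset: what is moved stays moved. The work goes in short steps, Python scripts to look and compute and a tool call to move; the robot and the scene stay as the last step left them, time stands still between calls to the robot, and variables do not carry over. Pictures are saved under pics/ and viewed, at most 10 in all, crops included, and the job is handed in when it is done.

Besides the shell and the picture viewer there is one more tool, called by a JSON object that holds its "api" and its "payload", one argument or row to a line. drive_tool: Moves the arm, as the interface text tells. Its arguments: {"type":"object","properties":{"slide":{"type":"array","items":{"type":"array","items":{"type":"number"}}},"spin":{"type":"array","items":{"type":"number"}},"claw":{"type":"array","items":{"type":"number"}},"force":{"type":"number"}},"required":["slide","spin","claw"]}

```bash
mkdir -p pics; cat > h.py <<'E'
import numpy as np, cv2
from station import sensors, vision, manip, finder
from scipy.spatial.transform import Rotation as R
def cam(n):
    c=vision.camera_info(n); K=np.array([[c['fx'],0,c['cx']],[0,c['fy'],c['cy']],[0,0,1.]])
    r=np.array(c['rotation'],float)
    if r.shape!=(3,3): r=R.from_rotvec(r).as_matrix()
    return K,np.array(c['dist_coeffs'],float),r,np.array(c['xyz'],float)
def ray(n,uv):
    K,d,r,t=cam(n); p=cv2.undistortPoints(np.array(uv,float).reshape(-1,1,2),K,d)[:,0]
    return np.c_[p,np.ones(len(p))]@r.T,t
def atz(n,uv,z):
    v,t=ray(n,uv); return t+v*((z-t[2])/v[:,2])[:,None]
def atd(n,uv,dep):
    v,t=ray(n,uv); return t+v*np.array(dep).reshape(-1,1)
def proj(n,P):
    K,d,r,t=cam(n); return cv2.projectPoints(np.array(P,float).reshape(-1,1,3),cv2.Rodrigues(r.T)[0],-r.T@t,K,d)[0][:,0]
E
python3 - <<'E'
from h import *
print(sensors.get_obs())
for n in ('scene','top'):
    p,d=vision.grab_frame(n); cv2.imwrite(f'pics/{n}0.png',p[:,:,::-1]); print(n,vision.camera_info(n))
    for t in ['board_holder','wheel_top','thumbwheel','jaw_carriage','pointer_tip','gauge_tab','gauge_mark','relay_box','battery_9v','valve_box']:
        for x in finder.look_for(n,t)[:2]:
            u=x['location']; dd=d[int(u[1]),int(u[0])]
            print(t,round(x['conf'],2),np.round(u,1),np.round(atd(n,u,dd)[0],1))
E
```

```text
{'clock': 0.0, 'joints': array([-1.2172248 ,  0.52201351, -0.03635781,  1.60001877,  0.02118662,
        1.02111263, -0.11279707]), 'dq': array([-0.00193741, -0.0006369 ,  0.00021163, -0.00129915,  0.00041455,
       -0.0017384 , -0.00231001]), 'joint_efforts': array([ 1.40121825e-03, -9.27081800e+01,  1.98090255e+00, -3.69938314e+01,
        1.79053185e-02,  7.88242993e-03, -8.89507135e-06]), 'position': array([256.87151291, 569.38773654, 230.72185294]), 'orientation': array([-6.60630062e-01, -3.07115356e+00,  1.81045116e-03]), 'force': array([-0.31075788, -0.97343343, -0.43333862]), 'wrist_torque': array([-0.00734948, -0.05817193,  0.00495492]), 'gripper_force': 0.0, 'finger_gap': 85.13161043990411}
scene {'fx': 382.2006470982193, 'fy': 382.2006470982193, 'cx': 279.22978229302265, 'cy': 209.56947065380908, 'dist_coeffs': array([-0.00921413,  0.        ,  0.        ,  0.        ,  0.        ]), 'xyz': array([ 109.66528068, -710.5164292 ,  471.13206498]), 'rotation': array([-1.99109633,  0.54387999, -0.34158334])}
board_holder 0.6 [253.8 222.5] [445.1 -43.4  54.4]
wheel_top 0.7 [250.
[... 696 characters left out ...]
22458846813726, 'fy': 462.22458846813726, 'cx': 283.5863413828674, 'cy': 212.02110349328314, 'dist_coeffs': array([0.03532112, 0.        , 0.        , 0.        , 0.        ]), 'xyz': array([ 451.03287949,  -69.46685735, 1074.5234522 ]), 'rotation': array([-2.15311747,  2.20248493, -0.06824599])}
board_holder 0.7 [251.5 240.3] [466.6  16.   26.4]
wheel_top 0.86 [245.4 240.1] [467.4  29.7  27.5]
thumbwheel 0.76 [277.  240.1] [464.7 -43.9 104.7]
jaw_carriage 0.85 [227.6 241.5] [464.6  64.2  71.5]
pointer_tip 0.65 [232.4 245.3] [456.1  53.7  72.8]
relay_box 0.55 [330.4 239.5] [ 464.5 -162.8   23.3]
battery_9v 0.7 [242.3 201.2] [557.1  36.5  15.8]
valve_box 0.73 [280.1 191.9] [569.5 -52.   75.8]
```

```bash
python3 - <<'E'
import cv2
a=cv2.imread('pics/top0.png')[170:290,160:360]; cv2.imwrite('pics/t1.png',cv2.resize(a,(800,480),interpolation=cv2.INTER_CUBIC))
a=cv2.imread('pics/scene0.png')[140:290,180:340]; cv2.imwrite('pics/s1.png',cv2.resize(a,(640,600),interpolation=cv2.INTER_CUBIC))
E
```

```text
(no output)
```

View pics/t1.png

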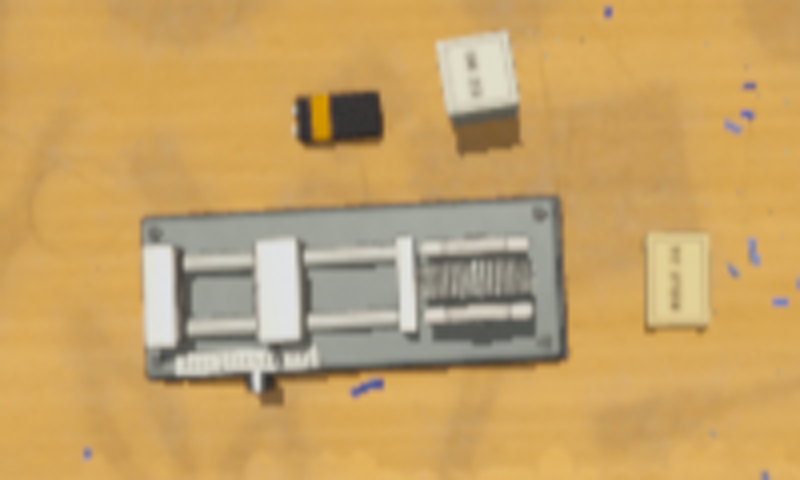

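View pics/s1.png

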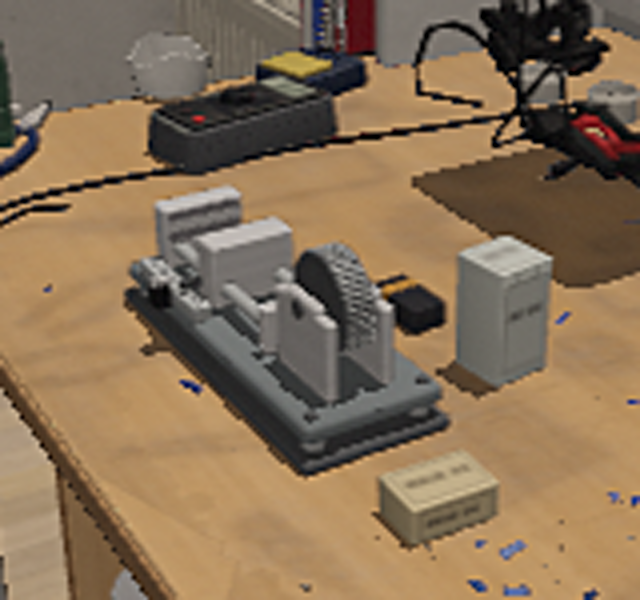

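Top view: the plate spans crop (143,217)-(566,357), with the wheel at about (477,278) and the jaws to the left (world +y). The gauge is on the lower edge (world -x), tab near (262,380). Next I zoom on the gauge and fit the frame.

```bash
python3 - <<'E'
from h import *
c=np.array([[143,217],[558,197],[566,357],[150,378]])/4+[160,170]
P=atz('top',c,28); print(P.round(1))
ex=(P[0]+P[3]-P[1]-P[2]); ex/=np.linalg.norm(ex); ey=np.array([-ex[1],ex[0],0])
C=P.mean(0); print('ex',ex,'yaw',np.degrees(np.arctan2(ex[1],ex[0])),'size',np.linalg.norm(P[0]-P[1]),np.linalg.norm(P[1]-P[2]))
O=C-ex*72.5; O[2]=0; print('origin',O)
W=atz('top',np.array([[477,278]])/4+[160,170],104); print('wheel',W)
# rectify the gauge zone at z=43 in holder frame: x 60..170, y 20..60
for n in('top','scene'):
    im=cv2.imread(f'pics/{n}0.png'); xs=np.linspace(60,170,660); ys=np.linspace(60,15,270)
    X,Y=np.meshgrid(xs,ys); G=O+X[...,None]*ex+Y[...,None]*ey; G[...,2]=43
    uv=proj(n,G.reshape(-1,3)).reshape(270,660,2).astype(np.float32)
    o=cv2.remap(im,uv[...,0],uv[...,1],cv2.INTER_CUBIC)
    for k in range(0,660,60): cv2.line(o,(k,0),(k,8),(0,0,255),1)
    cv2.imwrite(f'pics/r_{n}.png',o)
a=np.vstack([cv2.imread(f'pics/r_{n}.png') for n in('top','scene')]); cv2.imwrite('pics/r.png',a)
E
```

```text
[[505.9 141.7  28. ]
 [511.8 -93.8  28. ]
 [421.5 -96.1  28. ]
 [415.  138.4  28. ]]
ex [-0.02648731  0.99964915  0.        ] yaw 91.51778848756108 size 235.61391412479142 90.29638258151127
origin [465.46969784 -49.92893585   0.        ]
wheel [[465.85309024 -48.58798173 104.        ]]
```

View pics/r.png

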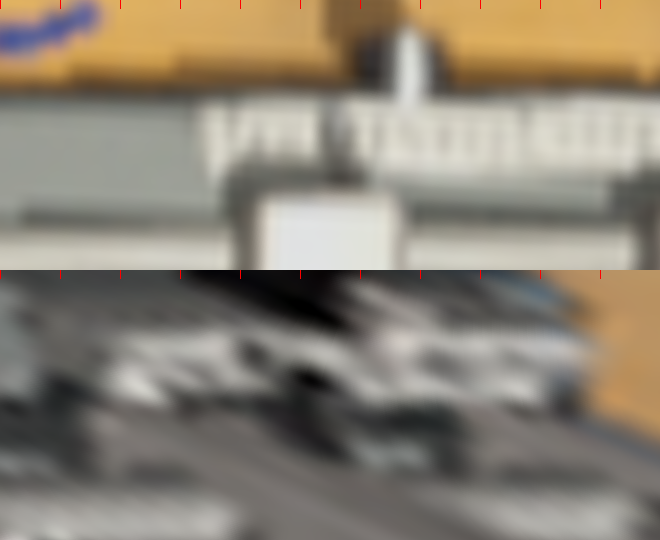

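Rectified at gauge height (6 px/mm), the mark is at about column 410 and the pointer at about 337. The gap is about 12 mm, which means about 73 mm of rim. The wheel top is at about (465.7, -49, 104), yaw 91.5°, which fits the given sizes. I'll close the gripper and approach.

{"api": "drive_tool", "payload": {
  "slide": [
    [1.5,-4.5,0],
    [3,-9,0],
    [4.5,-13.5,0],
    [6,-18,0],
    [7.5,-22.5,0],
    [9,-27,0],
    [10.5,-31.5,0],
    [12,-36,0]
  ],
  "spin": [4,8,12,16,20,24,25.7,25.7],
  "claw": [1,1,1,1,1,1,1,1],
  "force": 30
}}

```text
clock: 1.9
position: [377.4, 207.8, 231.5]
orientation: [-0.041, 3.141, 0.001]
force: [0.9, 0.4, 0.9]
finger_gap: -0.1
gripper_force: 0.0
```

{"api": "drive_tool", "payload": {
  "slide": [
    [1.5,-4.5,0],
    [3,-9,0],
    [4.5,-13.5,0],
    [6,-18,0],
    [7.5,-22.5,0],
    [8.9,-26.9,-2],
    [8.9,-26.9,-6],
    [8.9,-26.9,-8]
  ],
  "spin": [0,0,0,0,0,0,0,0],
  "claw": [1,1,1,1,1,1,1,1]
}}

```text
clock: 2.7
position: [465.3, -60.7, 149.2]
orientation: [0.035, -3.14, 0.0]
force: [0.1, 1.2, 0.6]
finger_gap: -0.1
gripper_force: 0.0
```

```bash
python3 - <<'E'
from h import *
o=sensors.get_obs()
for k in('clock','position','orientation','force','finger_gap'): print(k,o[k])
p,d=vision.grab_frame('scene'); cv2.imwrite('pics/s2.png',cv2.resize(p[100:290,150:370,::-1],(660,570),interpolation=cv2.INTER_CUBIC))
E
```

```text
clock 2.7
position [465.293888   -60.65948751 149.17489577]
orientation [ 3.46542830e-02 -3.13981731e+00  4.64681186e-04]
force [0.11778205 1.18696939 0.59994776]
finger_gap -0.06491745100837007
```

View pics/s2.png

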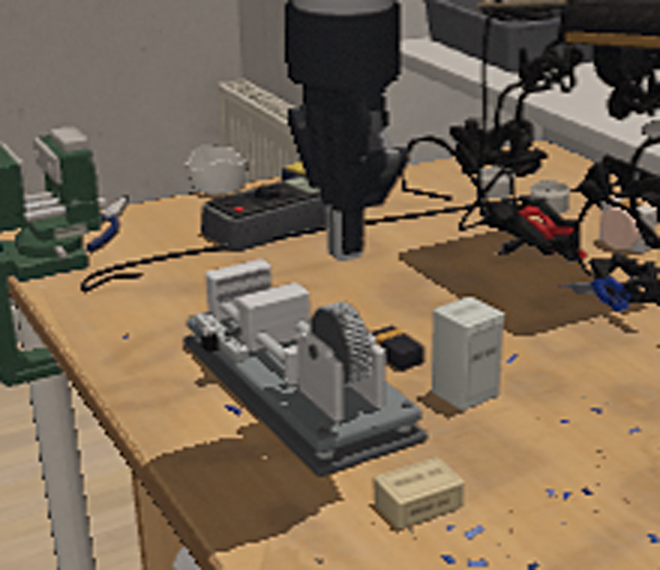

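The picture shows the shut fingers above and just behind the wheel, clear of everything. I'll descend to just above the wheel.

{"api": "drive_tool", "payload": {
  "slide": [
    [0,0,-1.5],
    [0,0,-3],
    [0,0,-4],
    [0,0,-4.2],
    [0,0,-4.3],
    [0,0,-4.3],
    [0,0,-4.3],
    [0,0,-4.3]
  ],
  "spin": [0,0,0,0,0,0,0,0],
  "claw": [1,1,1,1,1,1,1,1]
}}

```text
clock: 3.55
position: [466.2, -59.3, 108.7]
orientation: [-0.039, 3.141, -0.0]
force: [-0.0, 0.6, -0.5]
finger_gap: 0.0
gripper_force: 0.0
```

{"api": "drive_tool", "payload": {
  "slide": [
    [0,0,-0.2],
    [0,0,-0.4],
    [0,0,-0.5],
    [0,0,-0.6],
    [0,0,-0.7],
    [0,0,-0.8],
    [0,0,-0.8],
    [0,0,-0.8]
  ],
  "spin": [0,0,0,0,0,0,0,0],
  "claw": [1,1,1,1,1,1,1,1]
}}

```text
clock: 4.35
position: [466.1, -59.3, 100.3]
orientation: [-0.039, 3.141, 0.0]
force: [-0.2, 1.7, 3.8]
finger_gap: -0.0
gripper_force: 2.2
```

{"api": "drive_tool", "payload": {
  "slide": [
    [0,0.3,0],
    [0,0.6,0],
    [0,0.9,0],
    [0,1.2,0],
    [0,1.5,0],
    [0,1.8,0],
    [0,2.0,0],
    [0,2.0,0]
  ],
  "spin": [0,0,0,0,0,0,0,0],
  "claw": [1,1,1,1,1,1,1,1]
}}

```text
clock: 5.15
position: [465.9, -38.8, 100.2]
orientation: [0.04, -3.141, -0.0]
force: [-2.9, 1.8, 4.1]
finger_gap: 0.2
gripper_force: 2.3
```

{"api": "drive_tool", "payload": {
  "slide": [
    [0,0,0.4],
    [0,0,1.2],
    [0,-0.7,1.3],
    [0,-1.5,1.3],
    [0,-2.2,1.3],
    [0,-2.2,1.0],
    [0,-2.2,0.8],
    [0,-2.2,0.8]
  ],
  "spin": [0,0,0,0,0,0,0,0],
  "claw": [1,1,1,1,1,1,1,1]
}}

```text
clock: 5.95
position: [465.8, -61.1, 107.8]
orientation: [0.039, -3.141, -0.0]
force: [-0.1, 0.2, -0.5]
finger_gap: 0.3
gripper_force: 0.0
```

```bash
cat > g.py <<'E'
from h import *
ex=np.array([-0.0265,0.99965,0]); ey=np.array([-ex[1],ex[0],0]); O=np.array([465.5,-49.9,0])
def rect(n,name):
    p,d=vision.grab_frame(n); im=p[:,:,::-1].copy(); cv2.imwrite(f'pics/{name}_raw.png',im)
    X,Y=np.meshgrid(np.linspace(60,170,660),np.linspace(60,15,270)); G=O+X[...,None]*ex+Y[...,None]*ey; G[...,2]=43
    uv=proj(n,G.reshape(-1,3)).reshape(270,660,2).astype(np.float32)
    o=cv2.remap(im,uv[...,0],uv[...,1],cv2.INTER_CUBIC); cv2.imwrite(f'pics/{name}.png',o); return o
def prof(o):
    g=cv2.cvtColor(o,cv2.COLOR_BGR2GRAY).astype(float)
    j=g[205:260,180:560].mean(0); s=np.abs(np.diff(cv2.GaussianBlur(j[None],(0,0),3)[0]))
    d=np.diff(cv2.GaussianBlur(j[None],(0,0),3)[0])
    print('jaw rise',180+d.argmax(),'fall',180+d.argmin())
    pt=g[115:150,200:560].mean(0); print('rail dark min', [200+int(i) for i in np.argsort(cv2.GaussianBlur(pt[None],(0,0),4)[0])[:8]])
    m=g[30:80,340:480].mean(0); print('mark max',340+cv2.GaussianBlur(m[None],(0,0),4)[0].argmax())
E
python3 - <<'E'
from g import *
prof(cv2.imread('pics/r_top.png')); prof(rect('top','r2'))
E
```

```text
jaw rise 258 fall 393
rail dark min [329, 330, 328, 331, 327, 332, 326, 333]
mark max 410
jaw rise 286 fall 417
rail dark min [210, 209, 211, 208, 212, 207, 206, 213]
mark max 410
```

```bash
python3 -c "
import cv2,numpy as np
cv2.imwrite('pics/cmp.png',np.vstack([cv2.imread('pics/r_top.png'),cv2.imread('pics/r2.png')]))"
```

```text
(no output)
```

View pics/cmp.png

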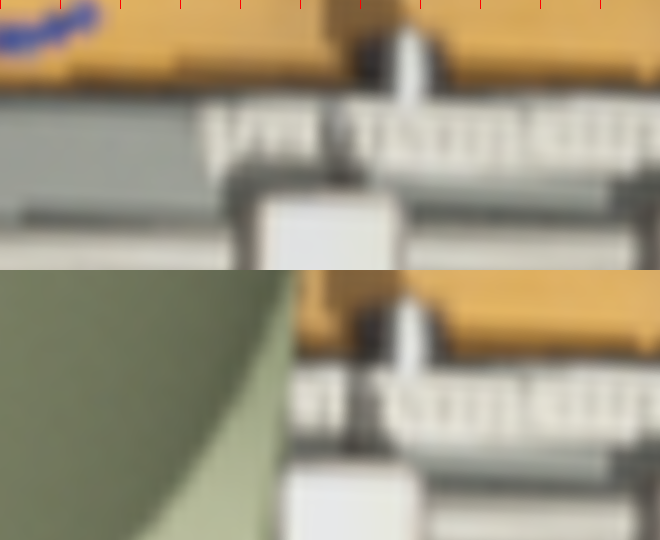

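Lower half: the holder and mark stay put (mark at column 410), while the pointer moved from about 337 to 360 (about 3.7 mm for a 20 mm stroke). About 8 mm is left, so I'll do two more strokes and then check.

{"api": "drive_tool", "payload": {
  "slide": [
    [0,0,-0.5],
    [0,0,-0.7],
    [0,0,-0.8],
    [0,0,-0.8],
    [0,0.3,-0.8],
    [0,0.6,-0.8],
    [0,0.9,-0.8],
    [0,1.2,-0.8]
  ],
  "spin": [0,0,0,0,0,0,0,0],
  "claw": [1,1,1,1,1,1,1,1]
}}

```text
clock: 6.8
position: [465.9, -49.0, 100.3]
orientation: [0.039, -3.141, 0.0]
force: [0.1, -2.3, 4.3]
finger_gap: 0.1
gripper_force: 2.3
```

{"api": "drive_tool", "payload": {
  "slide": [
    [0,0.3,0],
    [0,0.6,0],
    [0,0.8,0],
    [0,0.8,0],
    [0,0.8,0.4],
    [0,0.8,1.2],
    [0,0.0,1.2],
    [0,-1.2,1.2]
  ],
  "spin": [0,0,0,0,0,0,0,0],
  "claw": [1,1,1,1,1,1,1,1]
}}

```text
clock: 7.6
position: [466.3, -61.8, 112.6]
orientation: [-0.04, 3.141, 0.0]
force: [0.4, 0.1, -0.1]
finger_gap: -0.2
gripper_force: 0.0
```

```bash
python3 - <<'E'
from g import *
prof(rect('top','r3'))
E
```

```text
jaw rise 299 fall 270
rail dark min [200, 201, 202, 203, 204, 205, 206, 207]
mark max 410
```

{"api": "drive_tool", "payload": {
  "slide": [
    [0,0,-0.6],
    [0,0,-1.1],
    [0,0,-1.2],
    [0,0,-1.2],
    [0,0.3,-1.2],
    [0,0.6,-1.2],
    [0,0.9,-1.2],
    [0,1.2,-1.2]
  ],
  "spin": [0,0,0,0,0,0,0,0],
  "claw": [1,1,1,1,1,1,1,1]
}}

```text
clock: 8.45
position: [465.8, -48.8, 100.3]
orientation: [0.039, -3.141, -0.0]
force: [-2.5, -2.2, 4.8]
finger_gap: 0.4
gripper_force: 2.3
```

{"api": "drive_tool", "payload": {
  "slide": [
    [0,0.3,0],
    [0,0.6,0],
    [0,0.6,0],
    [0,0.6,0.4],
    [0,0.6,1.2],
    [0,-1.0,4],
    [0,-4.0,7],
    [0,-8.0,10]
  ],
  "spin": [0,0,0,0,0,0,0,0],
  "claw": [1,1,1,1,1,1,1,1]
}}

```text
clock: 9.25
position: [466.3, -129.3, 202.2]
orientation: [-0.043, 3.14, 0.0]
force: [1.0, 0.3, -0.6]
finger_gap: 0.3
gripper_force: 0.0
```

{"api": "drive_tool", "payload": {
  "slide": [
    [0,-3,3],
    [0,-6,3],
    [0,-9,3],
    [0,-12,3],
    [0,-12,3],
    [0,-12,3],
    [0,-12,3],
    [0,-12,3]
  ],
  "spin": [0,0,0,0,0,0,0,0],
  "claw": [1,1,1,1,1,1,1,1]
}}

```text
clock: 10.05
position: [466.3, -248.4, 230.5]
orientation: [-0.041, 3.141, 0.0]
force: [-0.8, -0.1, -0.6]
finger_gap: 0.1
gripper_force: 0.0
```

```bash
python3 - <<'E'
from g import *
a=rect('top','r4'); prof(a)
cv2.imwrite('pics/cmp2.png',np.vstack([cv2.imread('pics/r3.png'),a]))
E
```

```text
jaw rise 317 fall 457
rail dark min [394, 395, 393, 396, 392, 397, 391, 398]
mark max 410
```

View pics/cmp2.png

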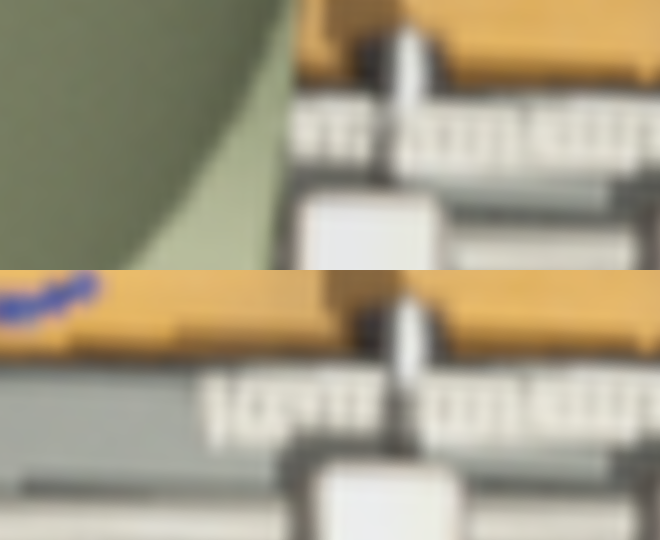

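Pointer (dark, about column 400) now nearly under the bright mark (about 409). I'll measure the rest more finely.

```bash
python3 - <<'E'
from g import *
ims=[rect('top','r5').astype(float) for _ in range(4)]
for nm,o in(('start',cv2.imread('pics/r_top.png').astype(float)),('now',np.mean(ims,0))):
    g=o.mean(2); c=337 if nm=='start' else 400
    for r in (110,120,130,140,150,160):
        s=g[r-4:r+5].mean(0); s=s[c-45:c+46]; 
        w=np.clip(np.percentile(s,50)-s,0,None); w[:15]=0; w[-15:]=0
        print(nm,'ptr',r,round((w*np.arange(c-45,c+46)).sum()/w.sum(),1), np.round(s[::6]).astype(int))
    for r in (40,55,70,80):
        s=g[r-4:r+5,370:451].mean(0); w=np.clip(s-np.percentile(s,65),0,None);w[:15]=0;w[-25:]=0
        print(nm,'mark',r,round((w*np.arange(370,451)).sum()/w.sum(),1))
E
```

```text
start ptr 110 329.7 [188 187 188 185 167 147 139 144 158 173 189 199 201 199 194 194]
start ptr 120 332.0 [203 203 208 204 176 145 133 145 159 167 181 198 208 204 195 197]
start ptr 130 333.9 [201 203 211 208 174 135 121 135 146 148 162 188 206 201 187 192]
start ptr 140 334.9 [191 196 207 203 171 132 115 122 130 134 154 184 207 201 186 193]
start ptr 150 335.1 [172 178 187 185 160 130 111 109 114 123 147 174 197 196 190 199]
start ptr 160 335.3 [138 141 147 145 133 117 102  95  97 107 127 146 167 178 186 198]
start mark 40 410.2
start mark 55 409.9
start mark 70 410.3
start mark 80 410.2
now ptr 110 391.7 [211 214 212 208 193 165 147 160 187 203 204 205 204 202 200 199]
now ptr 120 395.9 [214 221 218 210 188 156 133 137 157 175 188 203 213 217 213 211]
now ptr 130 396.7 [209 219 216 204 175 140 114 114 132 151 171 196 212 219 211 206]
now ptr 140 396.5 [210 220 215 201 170 135 110 109 126 146 169 197 214 220 210 205]
now ptr 150 395.6 [199 207 201 187 159 130 110 110 126 145 168 197 216 225 216 213]
now ptr 160 393.9 [163 167 163 154 134 114 102 104 118 133 154 186 212 227 222 220]
now mark 40 410.2
now mark 55 409.7
now mark 70 410.2
now mark 80 410.0
```

Shadow falls on the −x side, so the pointer's true centre is about 400 px. That leaves about 1.7 mm, or a 10 mm stroke.

{"api": "drive_tool", "payload": {
  "slide": [
    [0,4,0],
    [0,8,-1],
    [0,12,-3],
    [0,16,-6],
    [0,19.4,-9],
    [0,19.4,-12],
    [0,19.4,-12.2],
    [0,19.4,-12.2]
  ],
  "spin": [0,0,0,0,0,0,0,0],
  "claw": [1,1,1,1,1,1,1,1]
}}

```text
clock: 11.1
position: [465.9, -55.9, 108.6]
orientation: [0.038, -3.14, 0.001]
force: [0.2, 0.1, 1.0]
finger_gap: 0.2
gripper_force: 0.0
```

{"api": "drive_tool", "payload": {
  "slide": [
    [0,0,-0.5],
    [0,0,-0.7],
    [0,0,-0.8],
    [0,0,-0.8],
    [0,0.3,-0.8],
    [0,0.6,-0.8],
    [0,0.8,-0.8],
    [0,1.0,-0.8]
  ],
  "spin": [0,0,0,0,0,0,0,0],
  "claw": [1,1,1,1,1,1,1,1]
}}

```text
clock: 11.9
position: [466.2, -45.0, 100.4]
orientation: [-0.039, 3.141, -0.0]
force: [3.9, -2.2, 5.8]
finger_gap: 0.1
gripper_force: 2.3
```

{"api": "drive_tool", "payload": {
  "slide": [
    [0,0,0],
    [0,0,0],
    [0,0,0.4],
    [0,0,1.5],
    [0,0,4],
    [0,-4,7],
    [0,-8,10],
    [0,-12,12]
  ],
  "spin": [0,0,0,0,0,0,0,0],
  "claw": [1,1,1,1,1,1,1,1]
}}

```text
clock: 12.7
position: [465.5, -166.8, 223.0]
orientation: [-0.039, 3.14, -0.0]
force: [1.5, 0.3, 0.2]
finger_gap: 0.1
gripper_force: 0.0
```

{"api": "drive_tool", "payload": {
  "slide": [
    [0,-4,1],
    [0,-8,1],
    [0,-10,1],
    [0,-10,1],
    [0,-10,1],
    [0,-10,1],
    [0,-10,1],
    [0,-10,1]
  ],
  "spin": [0,0,0,0,0,0,0,0],
  "claw": [1,1,1,1,1,1,1,1]
}}

```text
clock: 13.5
position: [466.2, -264.6, 230.4]
orientation: [0.041, -3.141, -0.0]
force: [-0.1, 1.0, 0.6]
finger_gap: -0.3
gripper_force: 0.0
```

```bash
python3 - <<'E'
from g import *
ims=[rect('top','r6') for _ in range(4)]; prof(ims[0]); g=np.mean(ims,0).mean(2)
for r in (110,120,130,140,150,160):
    print(r, np.round(g[r-4:r+5,360:456:6].mean(0)).astype(int))
p,d=vision.grab_frame('scene'); raw=cv2.imread('pics/r6_raw.png')
u=proj('top',[O+ex*127+ey*38+[0,0,43]])[0].astype(int); v=proj('scene',[O+ex*127+ey*38+[0,0,43]])[0].astype(int)
a=cv2.resize(raw[u[1]-13:u[1]+13,u[0]-20:u[0]+20],(600,390),interpolation=cv2.INTER_CUBIC)[:290]
b=cv2.resize(p[v[1]-12:v[1]+12,v[0]-24:v[0]+24,::-1],(600,300),interpolation=cv2.INTER_CUBIC)
cv2.imwrite('pics/fin.png',np.vstack([np.vstack([cv2.resize(ims[0],(600,245))]),b]))
_,D=vision.grab_frame('top'); print(u); print(1074-D[u[1]-6:u[1]+8,u[0]-9:u[0]+8].round(0).astype(int))
E
```

```text
jaw rise 328 fall 468
rail dark min [406, 405, 407, 404, 408, 403, 409, 402]
mark max 410
110 [213 212 210 198 172 148 144 159 172 177 185 191 196 198 198 199]
120 [220 219 212 194 172 149 127 120 128 148 172 188 202 207 208 213]
130 [218 217 205 185 170 151 124 107 108 126 154 177 197 201 203 213]
140 [219 217 202 188 188 179 148 119 110 122 147 174 196 199 201 213]
150 [206 203 189 182 194 193 161 127 114 124 145 170 195 203 210 219]
160 [167 165 157 155 167 167 140 113 105 115 134 155 183 202 218 224]
[224 259]
[[50 47 43 46 71 72 71 75 73 74 74 75 73 72 70 63 47]
 [31 30 31 28 71 75 73 73 76 74 69 74 71 74 73 67 46]
 [30 28 31 29 72 73 72 72 75 73 76 72 78 74 73 56 28]
 [29 29 29 30 30 32 30 28 52 46 33 30 31 27 31 30 29]
 [31 29 32 31 30 29 33 31 48 46 31 30 30 31 34 40 39]
 [40 42 41 38 42 42 38 45 48 48 40 37 40 40 41 42 42]
 [41 41 40 42 41 38 40 41 44 48 41 43 43 40 44 35 43]
 [41 41 41 44 40 40 38 42 47 45 41 40 39 43 42 39 44]
 [40 41 43 37 42 41 40 41 50 46 41 42 41 40 46 42 37]
 [38 40 46 41 40 43 43 42 43 39 41 38 41 45 42 42 41]
 [42 38 39 41 28 28 27 27 49 48 13 14 10  6 12 11 12]
 [10 12  8 11 13 10 46 46 48 48 44 44 48  5  3  7  4]
 [ 2  8  4  6  6  4 48 46 51 50 45 50 44  1  4  4  2]
 [ 9  4  6  6  4  3 46 47 52 51 47 44 47  7  5  8  2]]
```

View pics/fin.png

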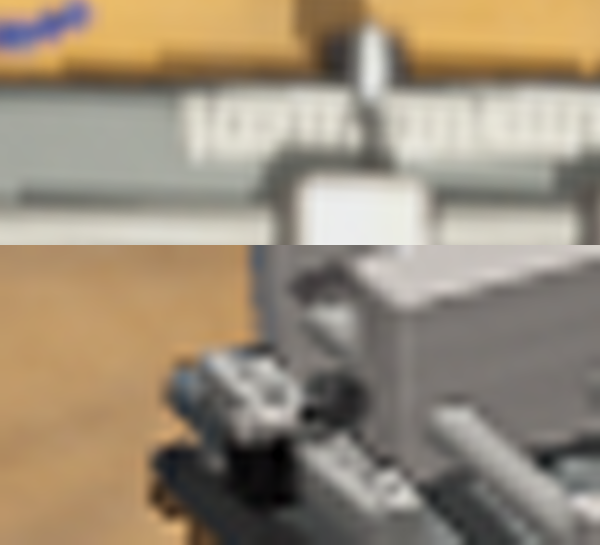

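Depth shows the pointer and the mark in the same two pixel columns (223–224). The rectified image puts the pointer at about 409 and the mark at 410, so they are lined up. The hand is clear, so I'm handing in.

```bash
python3 -c "
from station import manip
print(manip.job_done())"
```

```text
the job is handed in; nothing more can be done
None
```

I rolled the thumbwheel until the pointer lined up with the gauge mark, within about 0.5 mm by the last camera check. The hand is clear and the job is handed in; no verdict came back.

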